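# Hold a spice rack's end panel against a sprung stop for screwing

### The arm

A 6-joint arm with a two-finger parallel gripper is mounted at the origin on a cart in front of the work surface, level with it; the furniture and walls round the work are solid. World frame = base frame: x ahead of the robot, y to its left, z up, the work surface at z = 0. Lengths are in m, angles in degrees, forces in N, time in s.
With the tool pointing down it reaches from about 0.25 to 0.725 m from the base axis. Payload 9.7 kg.
Tool frame: the origin (TCP) lies between the finger pads; the fingertips stand 25 mm ahead of it and the grasp point (between the pads) lies 6 mm ahead of it; z points along the fingers, y is the line along which they close (so a half turn about z gives the same grasp; the last joint's range is limited). The gripper opens to 85 mm and grips with 20 to 120 N. Pads are 22 mm wide; open, the fingers measure 114 mm over their backs; the gripper's body (76 mm by 85 mm) begins 54 mm behind the grasp point. The pads swing forward as they close: fully open they stand 13 mm farther back than shut.
Start: joints at [66.062, 4.979, 10.078, 95.1, 0, 90], TCP at [0.223, 0.503, 0.256] pointing down, gripper open.
Joint ranges: [-179.16, 179.16], [-48.56, 103.87], [-65.8, 70.77], [-126.05, 130.52], [-82.76, 87.17], [-180, 180]. Speed limits (degrees/s): [127.2, 127.2, 147.25, 180, 180, 180].

### API

Orientations are given as [roll, pitch, yaw] about the fixed x, y, z axes, in that order (R = Rz(yaw) Ry(pitch) Rx(roll)).
In Python, from workcell import bot gives the robot as it stands. The module is installed in compiled form; this text tells all that it offers.
- The arm moves only by the shell command python3 -m pendant 'ROWS' [FORCE]. ROWS is a JSON list that holds a single list of rows (three levels of brackets), with 1 to 5 rows, each of 5 numbers: dx, dy, dz in normalised numbers (1 is 600 mm), then a turn about the tool's z in parts of the range, where 1.0 means 2 rad, then the finger opening in m; each row is the pose to reach, as a shift and turn from the pose commanded when the command began, along the tool's axes at that moment; what a row does not reach only later rows make up. A row lasts 1/12 s, in which the tool goes at most 0.0417 m and 7.16 degrees, less where a joint would pass 70% of its speed; a pose out of reach is approached as far as the arm can. The fingers move at their own pace and stop on an object; FORCE is the grip in N (left out, the last holds). Time passes only in rows, so rows that do not move let the fingers close. It prints the time, the measured TCP pose, the force, the opening and the grip force at its end. Shift and turn numbers lie between -1 and 1, and a call with a number outside is refused. Input that does not fit is refused with a message, and nothing moves.
- bot.get_obs(): the state, without advancing time (a new reading comes with each control period).
- bot.camera(name): name is "scene" or "top"; returns the picture (420x560x3 uint8, blue, green, red); there is no depth.
- bot.camera_info(name): a dict with "mtx" (3x3 intrinsics, pixels), "extrinsics" (4x4, takes a point from camera to world coordinates). Camera axes: x right, y down, z forward; pixel columns grow to the right and rows downward; lengths in m; the calibration is good to about 2 mm. A picture is of the moment at which its call begins. camera_info takes no time and is no camera call.
- bot.job_done(): hands the job in; it is judged then, once.
The state is a dict: "time": time; "q": joint angles; "qd": joint speeds; "joint_efforts": joint torques, N m; "ee_pos": TCP position; "tcp_rot": TCP orientation; "wrist_force": force on the tool from outside, world axes, zero at the start; "torque": the same for the moment, N m; "opening": finger opening in m; "grasp_force": force on a finger pad.
Only numpy, scipy, OpenCV 4.12 (cv2) and the standard library are available. Lean on these libraries where they do the work, as an engineer would, in place of code of your own. Each camera call takes 0.05 s, during which the arm holds its last target. There are 200 camera calls.

### The job

A small wooden spice rack is being put together on the worktop, and one end of its bottom board still lacks its end panel. Pick up the loose end panel, stand it upright on the bare end of the board with its sloped corner to the front like the panel already fitted at the other end, and push it squarely back against the sprung stop until its edges are flush with the board, which presses the stop's pad in about half-way. Finish while still gripping it and pressing it there steadily, so that someone can drive the screws; do not let go, and leave the other things where they stand.

Things in the scene. Friction and masses are not known exactly. Their poses are not given: they have to be found in the camera images.
- rack_jig: Fixed plywood bed, x -45 to 125, y -165 to 165, 9 mm thick, with the rack's light wood bottom board clamped on it. Origin: on the worktop under the board's centre; x to the back (away from the robot), y along the board. Board: top at z = 21 mm, front and back edges at x = -36 and 36, ends at y = -130 and 130. A steel clamp, 50 mm high, holds its middle (y = 0).
- fitted_panel: End panel already screwed to one end of the board (at y = +120 or -120 mm of the jig, changes from start to start); same shape and axes as the loose one. Fixed. Origin: centre of its underside, on the board.
- end_panel: Loose end panel, light wood, 72 (x) x 20 (y) x 125 (z) mm, 0.1 to 0.2 kg, upright on the worktop left or right of the jig, its x within 0.6 rad of world x. Origin: centre of its underside. Back edge (x = 36) straight; at the front the top corner is cut off at 45 degrees, from z = 85 at x = -36 to the top at x = 4. Grip it across y from above, at x = 5, z = 85 to 90 mm.
- end_panel_back (a point): Point in the middle of the loose panel's straight back edge: x = +36 mm, z = 62.5 mm of the panel.
- stop_unit: Sprung stop fixed on the bed at the bare end: aluminium housing 91 mm high, black pad in front. Axes as the jig. Origin: on the bed (9 mm over the worktop) under the seat of the loose panel, whose origin belongs at x = 0, y = 0, z = 12 mm (board top, flush with the board's end and edges). Pad: 50 mm wide, z = 18 to 108; face at rest at x = 26 mm, 10 mm ahead of the board's back edge.
- stop_pad (a joint): How far the pad is pushed back, m: 0 at rest, 0.020 at the end of its travel; spring of 1000 N/m without preload, so 0.010 (half-way, panel flush with the board) is 10 N.
- honey_jar: Bystander: honey jar with a red lid, 60 mm wide, 86 mm high, on the side of the jig where the loose panel is not. Origin: centre of the underside.
- screwdriver: Bystander: screwdriver with a black handle, 180 mm long, lying far left. Origin: its middle.
- salt_shaker: Bystander: salt shaker, 44 mm wide, 90 mm high, at the left. Origin: centre of the underside.
- spice_tall: Bystander: spice jar with a black cap, 41 mm wide, 105 mm high, at the right. Origin: centre of the underside.
- mug: Bystander: white mug with a handle, 82 x 114 mm, 91 mm high, far right. Origin: middle of its extents, on the underside.
- coaster: Bystander: dark square slate coaster, 99 mm wide, 8 mm thick, at the right. Origin: centre of the underside.
There are look-alikes about, which are no part of the job. Leave any blue or yellow look-alike of the end_panel alone.

How it is judged (in metres and radians):
At the end, for the whole second after the job is handed in: Gripped panel upright (0.08 rad) on the bare end, slope in front, at most 5 mm off the board, within 8 mm sideways and 7 mm fore-aft of flush, square to 0.1 rad, at rest; pad pushed in 5 to 15 mm with 4 to 16 N (value of joint stop_pad between 0.005 and 0.015 m and contact force between end_panel and stop_unit between 4 and 16 N and contact force between the fingers and end_panel above 1 N and x of end_panel in the frame of stop_unit between -0.007 and 0.007 m and y of end_panel in the frame of stop_unit between -0.008 and 0.008 m and z of end_panel in the frame of stop_unit between 0.009 and 0.017 m and x of end_panel_back in the frame of stop_unit above 0.02 m and angle between the x axis of end_panel and the x axis of stop_unit, either way round below 0.1 rad and angle between end_panel's own z axis and vertical below 0.08 rad and linear speed of end_panel below 0.01 m/s); the arm keeps its last pose, push and grip.
It fails at once if another loose thing (jar, screwdriver, shaker, mug, coaster) is moved by more than 20 mm (distance of any of honey_jar, screwdriver, salt_shaker, spice_tall, mug, coaster from where it was at the start of the episode above 0.02 m).
It also fails if it takes over 48 s, if anything falls off the work surface, if the arm or the gripper's body presses on something with over 40 N, if the wrist force passes 120 N, or if a joint passes its speed limit or range.

## Working session

There is one attempt and no reset: what is moved stays moved. The work goes in short steps, Python scripts to look and compute and a shell command to move; the robot and the scene stay as the last step left them, time stands still between calls to the robot, and variables do not carry over. Pictures are saved under pics/ and viewed, at most 10 in all, crops included, and the job is handed in when it is done.

```bash
mkdir -p pics
python3 - <<'E'
from workcell import bot
import cv2,numpy as np
for n in("scene","top"):
    im=bot.camera(n); cv2.imwrite(f"pics/{n}0.png",im)
    i=bot.camera_info(n); print(n,np.round(i["mtx"],1).tolist(),np.round(i["extrinsics"],3).tolist())
o=bot.get_obs(); print(o["time"],o["ee_pos"],o["tcp_rot"],o["opening"])
E
```

```text
scene [[434.2, 0.0, 274.1], [0.0, 434.2, 206.9], [0.0, 0.0, 1.0]] [[0.591, -0.631, 0.503, -0.346], [-0.807, -0.462, 0.368, -0.695], [0.001, -0.623, -0.782, 1.419], [0.0, 0.0, 0.0, 1.0]]
top [[423.0, 0.0, 276.4], [0.0, 423.0, 206.1], [0.0, 0.0, 1.0]] [[0.03, -0.996, 0.087, 0.411], [-1.0, -0.03, 0.009, -0.081], [-0.007, -0.087, -0.996, 1.475], [0.0, 0.0, 0.0, 1.0]]
0.1 [0.22309646 0.50252816 0.25565207] [-1.79931107e+02  1.58105685e-03  1.56061770e+02] 0.08560721682004392
```

View pics/scene0.png

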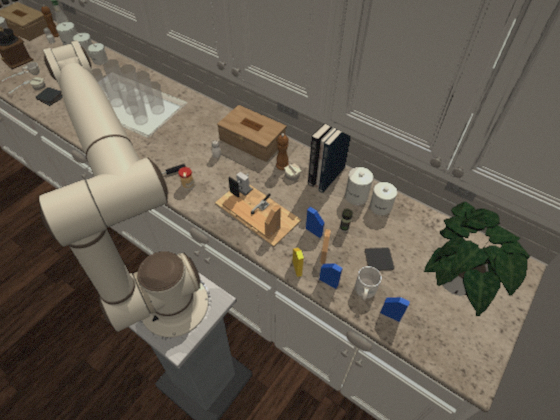

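View pics/top0.png

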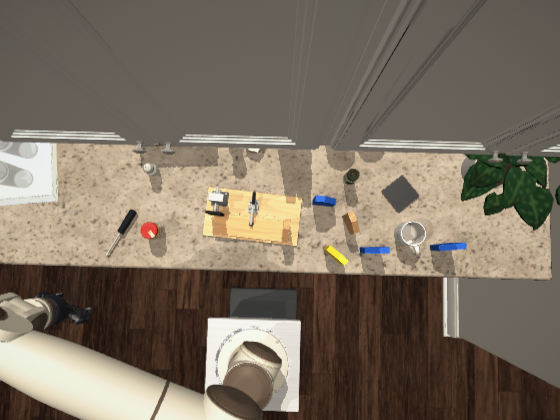

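Scene view: the jig lies at about (257,213), with the stop and bare end at left (238,185) and the fitted panel at right (272,220). The upright panel candidates are wood (326,243), blue (314,222), (331,273) and (395,307), and yellow (298,262). Only the wooden one (top view 352,223) fits, because it is light wood and the blue and yellow ones are look-alikes. I'll confirm this in one enlarged crop.

Run:
```python
import cv2,numpy as np
a=cv2.imread("pics/top0.png")[175:265,195:375]; b=cv2.imread("pics/scene0.png")[165:290,205:355]
a=cv2.resize(a,(720,360),interpolation=cv2.INTER_CUBIC);
cv2.imwrite("pics/c_top.png",a)
cv2.imwrite("pics/c_scene.png",cv2.resize(b,(720,600),interpolation=cv2.INTER_CUBIC))
```

```text
(no output)
```

View pics/c_top.png

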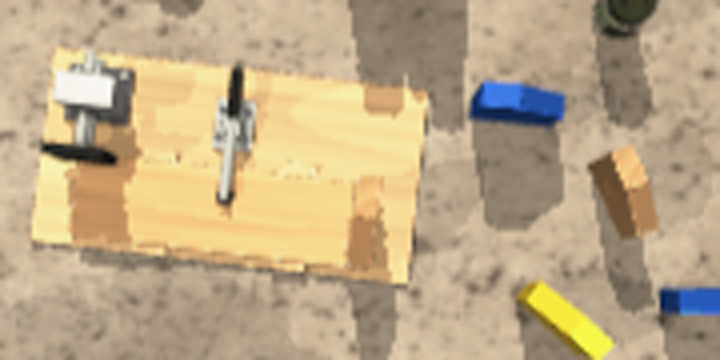

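View pics/c_scene.png

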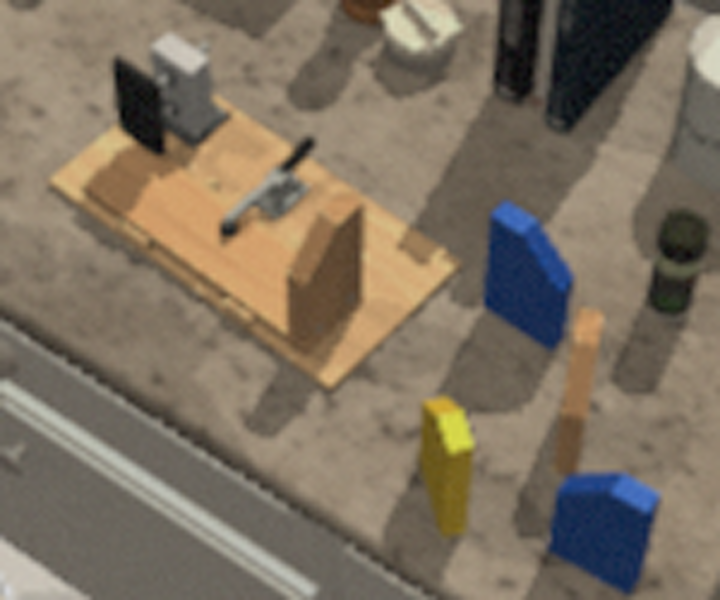

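The top crop shows the loose wooden panel around (625,190). Its bright top is at the back, its side is visible on the left and its front points down-right. The bare end, with its black pad, is at left (85,150). Next I'll measure the bed outline and the panel's top face.

```bash
cat > h.py <<'E'
import numpy as np,cv2
from workcell import bot
def ray(n,p):
    i=bot.camera_info(n);K=np.array(i["mtx"]);E=np.array(i["extrinsics"])
    p=np.atleast_2d(p).astype(float);d=np.c_[p,np.ones(len(p))]@np.linalg.inv(K).T@E[:3,:3].T
    return E[:3,3],d
def plane(n,p,z):
    c,d=ray(n,p);return (c+d*((z-c[2])/d[:,2])[:,None])[:,:2]
def proj(n,P):
    i=bot.camera_info(n);K=np.array(i["mtx"]);E=np.array(i["extrinsics"])
    q=(np.atleast_2d(P)-E[:3,3])@E[:3,:3]@K.T;return q[:,:2]/q[:,2:]
E
python3 - <<'E'
from h import *
im=cv2.imread("pics/top0.png");hsv=cv2.cvtColor(im,cv2.COLOR_BGR2HSV)
m=cv2.inRange(hsv,(8,85,60),(28,255,255))
print(hsv[210,230],hsv[260,230],hsv[210,340], hsv[216,352],hsv[225,350])
n,l,s,c=cv2.connectedComponentsWithStats(m)
for k in range(1,n):
    if s[k,4]>60 and s[k,1]<300: print(k,s[k],c[k])
k=l[215,270]
pts=np.argwhere(l==k)[:,::-1]
h=cv2.convexHull(pts.astype(np.float32))[:,0]
w=plane("top",h,.009)
print("bed",cv2.minAreaRect((w*1000).astype(np.float32)))
big=[]
for n,(x,y) in (("top",(340,208)),("scene",(310,225))):
    b=cv2.imread(f"pics/{n}0.png")[y:y+40,x:x+26]; big.append(cv2.resize(b,None,fx=15,fy=15,interpolation=cv2.INTER_NEAREST))
cv2.imwrite("pics/c2.png",np.hstack(big))
E
```

```text
[ 19 104 243] [ 16  62 151] [ 17  61 197] [ 18 116 246] [ 14 130 106]
4 [ 202  188  100   58 3852] [257.03946002 218.33774663]
6 [206 200   8  11  66] [209.1969697  205.96969697]
7 [342 211  18  24 258] [351.10077519 222.62790698]
17 [324 245  25  21 183] [333.77595628 253.43169399]
20 [ 24 265  19  34 344] [ 32.38372093 277.94476744]
22 [ 73 267   8  25  71] [ 76.14084507 278.56338028]
33 [ 130  269   93  101 4365] [171.36930126 302.66391753]
37 [246 272  12  16 124] [250.78225806 280.28225806]
38 [261 272   7  15  80] [263.8625 279.0125]
41 [ 285  273   54  147 3225] [321.26449612 334.19565891]
48 [ 357  275   25  145 2649] [369.38920347 343.01245753]
58 [ 426  277   42  143 2532] [443.50947867 349.09755134]
bed ((503.71966552734375, 16.275009155273438), (330.3927001953125, 172.520263671875), 85.12842559814453)
```

View pics/c2.png

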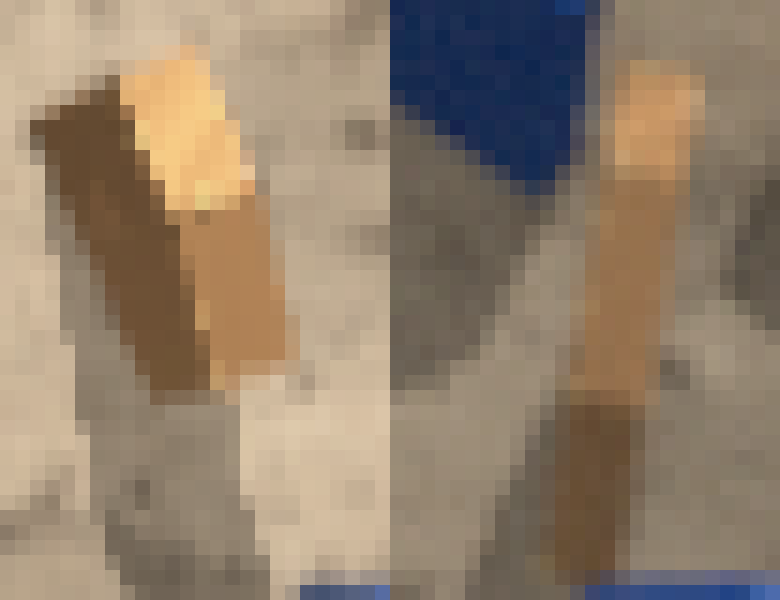

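The left half (top view) shows the bright flat top at (118,72), (205,50), (250,195), (168,212), with the slope's low edge at (210,390)–(298,360) on the front side. The base of the left side runs (35,125)–(152,395). This matches the loose wooden panel with its slope to the front.

Run:
```python
from h import *
f=lambda a:np.array(a)/15+[339.5,207.5]
T=plane("top",f([(118,72),(205,50),(250,195),(168,212)]),.125)*1000
S=plane("top",f([(210,390),(298,360)]),.085)*1000
B=plane("top",f([(35,125),(152,395)]),0)*1000
N=np.linalg.norm
print(T.round(1).tolist(),S.round(1).tolist(),B.round(1).tolist())
print("w",N(T[0]-T[1]),N(T[2]-T[3]),"len",N(T[0]-T[3]),N(T[1]-T[2]),"base",N(B[0]-B[1]),"slope",N(S[0]-S[1]))
back=(T[0]+T[1])/2; fr=S.mean(0); d=back-fr; L=N(d);yaw=np.arctan2(d[1],d[0]);print("total",L,"yaw",np.degrees(yaw), "baseyaw",np.degrees(np.arctan2(*(B[0]-B[1])[::-1])))
d/=L;c=(back+fr)/2;nn=np.array([-d[1],d[0]]);cb=B.mean(0)-10*nn
print("centre",c,"from base",cb,"grip",c+5*d)
# stop check
a=np.radians(-4.87);x=np.array([np.cos(a),np.sin(a)]);y=np.array([-x[1],x[0]])
o=np.array([.5037,.0163])-.04*x; s=o+.12*y; print("jig",o,"seat",s)
im={n:cv2.imread(f"pics/{n}0.png") for n in("top","scene")}
C=[np.r_[s+.026*x+k*y,z] for k in(.025,-.025) for z in(.117,.027)]
for n in im:
    p=proj(n,C);print(n,"pad pred",p.round(1).tolist())
    x0,y0=(p.min(0)-8).astype(int);x1,y1=(p.max(0)+8).astype(int)
    m=cv2.inRange(im[n][y0:y1,x0:x1],(0,0,0),(45,45,45));q=np.argwhere(m)[:,::-1]+[x0,y0]
    h=cv2.approxPolyDP(cv2.convexHull(q.astype(np.int32)),1.5,True)[:,0];print(h.tolist())
```

```text
[[516.1, -296.1], [521.4, -314.6], [490.7, -324.6], [486.6, -307.2]] [[450.2, -323.7], [457.3, -342.8]] [[512.9, -296.9], [451.0, -325.1]]
w 19.178664401478205 17.850371031804105 len 31.55164774270157 32.244433251948976 base 67.99076012223583 slope 20.39076412248939
total 70.71724017475398 yaw 23.190647576943796 baseyaw 24.445171254218188
centre [ 486.25849978 -319.28214018] from base [ 485.91844135 -320.17791839] grip [ 490.85449793 -317.31318081]
jig [0.4638444  0.01969581] seat [0.47403183 0.1392626 ]
top pad pred [[204.6, 212.6], [209.2, 214.5], [220.0, 214.4], [223.7, 216.2]]
[[223, 215], [206, 211], [217, 212]]
scene pad pred [[226.9, 177.5], [228.7, 191.9], [235.7, 183.6], [237.2, 197.9]]
[[238, 196], [231, 191], [229, 178], [237, 183]]
```

The rows are not in the units I measure in: shifts go in shares of 600 mm and turns go in shares of 2 rad. I convert before sending: -0.1525 m / 0.6 = -0.2542, -0.0305 m / 0.6 = -0.0508.

```bash
python3 -m pendant '[[[-0.0458,-0.0508,0,0,0.085],[-0.0917,-0.1017,0,0,0.085],[-0.1375,-0.1525,0,0,0.085],[-0.1833,-0.2033,0,0,0.085],[-0.2292,-0.2542,0,0,0.085]]]' 40
python3 -m pendant '[[[-0.0458,-0.0508,0,0,0.085],[-0.0917,-0.1017,0,0,0.085],[-0.1375,-0.1525,0,0,0.085],[-0.1833,-0.2033,0,0,0.085],[-0.2292,-0.2542,0,0,0.085]]]'
python3 -m pendant '[[[-0.0458,-0.0508,0,0,0.085],[-0.0917,-0.1017,0,0,0.085],[-0.1375,-0.1525,0,0,0.085],[-0.1833,-0.2033,0,0,0.085],[-0.2292,-0.2542,0,0,0.085]]]'
python3 -m pendant '[[[-0.0458,-0.0508,0,0,0.085],[-0.0917,-0.1017,0,0,0.085],[-0.1375,-0.1525,0,0,0.085],[-0.1833,-0.2033,0,0,0.085],[-0.2292,-0.2542,0,0,0.085]]]'
python3 -m pendant '[[[0,0,0,-0.0611,0.085],[0,0,0,-0.1222,0.085],[0,0,0,-0.1833,0.085],[0,0,0,-0.2443,0.085],[0,0,0,-0.3054,0.085]]]'
python3 -m pendant '[[[0,0,0,-0.0524,0.085],[0,0,0,-0.1091,0.085],[0,0,0,-0.1091,0.085],[0,0,0,-0.1091,0.085]]]'
```

```text
time: 0.52
ee_pos: [0.2869, 0.3057, 0.2559]
tcp_rot: [-180.0, -0.0, 156.1]
wrist_force: [1.6, 0.3, -0.9]
opening: 0.0853
grasp_force: 0.0
time: 0.93
ee_pos: [0.3506, 0.1105, 0.2563]
tcp_rot: [180.0, 0.0, 156.1]
wrist_force: [1.2, 0.9, -0.1]
opening: 0.085
grasp_force: 0.0
time: 1.35
ee_pos: [0.4145, -0.0851, 0.2562]
tcp_rot: [180.0, 0.0, 156.0]
wrist_force: [0.2, 0.9, 0.0]
opening: 0.085
grasp_force: 0.0
time: 1.77
ee_pos: [0.4783, -0.2802, 0.2559]
tcp_rot: [180.0, -0.0, 156.0]
wrist_force: [0.3, 0.2, 0.2]
opening: 0.0851
grasp_force: 0.0
time: 2.18
ee_pos: [0.4782, -0.2782, 0.2557]
tcp_rot: [180.0, -0.0, -168.6]
wrist_force: [0.8, -0.1, 0.1]
opening: 0.0849
grasp_force: 0.0
time: 2.52
ee_pos: [0.4783, -0.278, 0.256]
tcp_rot: [180.0, -0.0, -156.6]
wrist_force: [1.2, -0.2, 1.3]
opening: 0.0849
grasp_force: 0.0
```

To row units: 0.15 m / 0.6 = 0.25, 0.12 m / 0.6 = 0.2.

```bash
python3 -m pendant '[[[0.0067,-0.0683,0,0,0.085],[0.0067,-0.0683,0.0667,0,0.085],[0.0067,-0.0683,0.1333,0,0.085],[0.0067,-0.0683,0.2,0,0.07],[0.0067,-0.0683,0.25,0,0.06]]]'
python3 -m pendant '[[[0,0,0.0217,0,0.05],[0,0,0.0217,0,0.05],[0,0,0.0217,0,0.035],[0,0,0.0217,0,0.035]]]'
python3 - <<'E'
from h import *
a=bot.camera("top")[200:250,325:375];b=bot.camera("scene")[205:270,290:355]
cv2.imwrite("pics/g1.png",np.hstack([cv2.resize(v,(400,400),interpolation=cv2.INTER_CUBIC) for v in(a,b)]))
E
```

```text
time: 2.93
ee_pos: [0.4901, -0.3168, 0.1026]
tcp_rot: [179.9, -0.1, -156.7]
wrist_force: [-0.0, -0.2, -0.2]
opening: 0.0635
grasp_force: 0.0
time: 3.27
ee_pos: [0.4921, -0.3178, 0.0959]
tcp_rot: [-179.8, 0.1, -156.5]
wrist_force: [0.5, -0.3, 0.7]
opening: 0.0351
grasp_force: 0.0
```

View pics/g1.png

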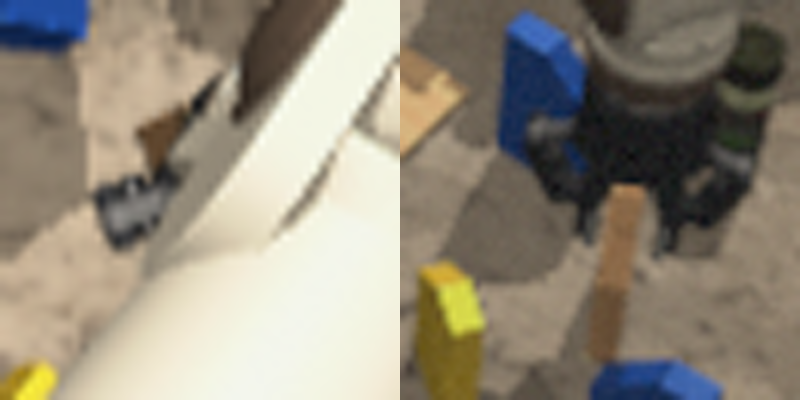

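In the right half the fingers straddle the wooden panel, whose front face is at (615,260), and nothing else is between them. Closing and lifting.

To row units: -0.16 m / 0.6 = -0.2667, -0.13 m / 0.6 = -0.2167.

```bash
python3 -m pendant '[[[0,0,0,0,0.01],[0,0,0,0,0.01],[0,0,0,0,0.01],[0,0,0,0,0.01],[0,0,0,0,0.01]]]' 40
python3 -m pendant '[[[0,0,-0.0333,0,0.01],[0,0,-0.0833,0,0.01],[0,0,-0.15,0,0.01],[0,0,-0.2167,0,0.01],[0,0,-0.2667,0,0.01]]]'
python3 -m pendant '[[[0,0,0,0,0.01],[0,0,0,0,0.01]]]'
```

```text
time: 3.78
ee_pos: [0.4917, -0.3174, 0.095]
tcp_rot: [-179.9, 0.1, -156.4]
wrist_force: [-0.6, 1.3, 7.0]
opening: 0.0197
grasp_force: 42.8
time: 4.2
ee_pos: [0.491, -0.3172, 0.257]
tcp_rot: [-179.9, 0.1, -156.5]
wrist_force: [1.0, -1.2, -0.8]
opening: 0.0193
grasp_force: 41.9
time: 4.37
ee_pos: [0.4917, -0.3176, 0.2554]
tcp_rot: [-179.8, 0.1, -156.4]
wrist_force: [0.7, 0.0, -2.8]
opening: 0.0197
grasp_force: 42.0
```

To row units: -0.04 m / 0.6 = -0.0667, -0.02 m / 0.6 = -0.0333, 28.5 degrees / 114.5916 = 0.2487.

```bash
python3 -m pendant '[[[0,0,-0.0333,0.0611,0.01],[0,0,-0.0667,0.1222,0.01],[0,0,-0.0667,0.1833,0.01],[0,0,-0.0667,0.2487,0.01],[0,0,-0.0667,0.2487,0.01]]]'
python3 -m pendant '[[[0.0105,0.063,0,0,0.01],[0.021,0.126,0,0,0.01],[0.0315,0.189,0,0,0.01],[0.042,0.252,0,0,0.01],[0.0525,0.315,0,0,0.01]]]'
python3 -m pendant '[[[0.0105,0.063,0,0,0.01],[0.021,0.126,0,0,0.01],[0.0315,0.189,0,0,0.01],[0.042,0.252,0,0,0.01],[0.0525,0.315,0,0,0.01]]]'
python3 -m pendant '[[[0.0105,0.063,0,0,0.01],[0.021,0.126,0,0,0.01],[0.021,0.126,0,0,0.01],[0.021,0.126,0,0,0.01]]]'
python3 - <<'E'
from h import *
for n in("top","scene"): cv2.imwrite(f"pics/{n}2.png",bot.camera(n))
a=cv2.imread("pics/top2.png")[165:255,180:310];b=cv2.imread("pics/scene2.png")[130:240,190:310]
cv2.imwrite("pics/g2.png",np.hstack([cv2.resize(a,(400,277),interpolation=cv2.INTER_CUBIC),cv2.resize(b,(400,367),interpolation=cv2.INTER_CUBIC)[:277]]) if 0 else cv2.resize(b,(720,660)[:2],interpolation=cv2.INTER_CUBIC)[:600])
print(bot.get_obs()["ee_pos"])
E
```

```text
time: 4.78
ee_pos: [0.4909, -0.3171, 0.2917]
tcp_rot: [179.9, -0.1, 174.7]
wrist_force: [0.4, 0.7, -2.6]
opening: 0.0194
grasp_force: 41.8
time: 5.2
ee_pos: [0.4751, -0.1246, 0.2917]
tcp_rot: [180.0, -0.1, 175.3]
wrist_force: [0.2, 0.3, -1.4]
opening: 0.0193
grasp_force: 41.8
time: 5.62
ee_pos: [0.4599, 0.0665, 0.292]
tcp_rot: [-180.0, -0.1, 175.3]
wrist_force: [0.8, 0.3, -2.7]
opening: 0.0196
grasp_force: 41.8
time: 5.95
ee_pos: [0.4541, 0.143, 0.2917]
tcp_rot: [-179.9, -0.1, 175.5]
wrist_force: [0.3, 0.2, -1.3]
opening: 0.0194
grasp_force: 42.0
[0.45455463 0.14099785 0.29232974]
```

View pics/g2.png

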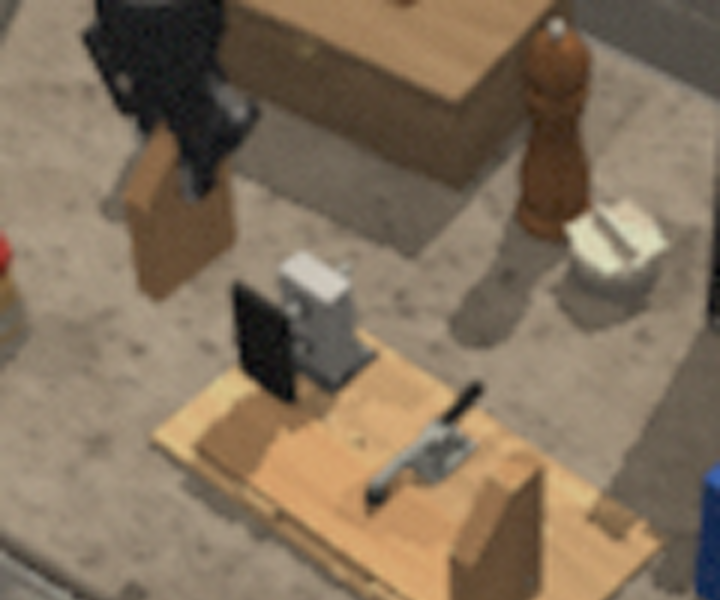

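The panel is held upright with its slope to the front; its lower front corner is at crop (155,298) and its lower back corner near (235,243). I'll compare these with the prediction.

Run:
```python
from h import *
a=np.radians(-4.7);x=np.array([np.cos(a),np.sin(a)]);y=np.array([-x[1],x[0]])
o=np.array([.4546,.1410])-.006*x; z=.2923-.095
P=[np.r_[o+u*x+v*y,z+w] for u,v,w in((-.036,-.01,0),(.036,-.01,0),(-.036,-.01,.085),(-.036,.01,.085))]
print("pred crop",((proj("scene",P)-[189.5,129.5])*6).round().tolist())
# board end predictions: jig corners of bed & board end
a=np.radians(-4.87);x=np.array([np.cos(a),np.sin(a)]);y=np.array([-x[1],x[0]]);j=np.array([.46384,.0197])
Q=[np.r_[j+u*x+v*y,w] for u,v,w in((-.045,.165,.009),(.125,.165,.009),(.125,-.165,.009),(.026,.145,.117),(.026,.095,.117),(.026,.095,.027),(-.036,-.13,.146-.04),(.036,-.11,.146))]
print((( proj("scene",Q)-[189.5,129.5])*6).round().tolist())
```

```text
pred crop [[155.0, 306.0], [235.0, 243.0], [140.0, 212.0], [117.0, 196.0]]
[[145.0, 435.0], [313.0, 299.0], [666.0, 537.0], [224.0, 288.0], [277.0, 324.0], [286.0, 411.0], [468.0, 569.0], [519.0, 445.0]]
```

Run:
```python
from h import *
big=[]
for n,(x,y) in (("top",(198,184)),("scene",(212,168))):
    b=cv2.imread(f"pics/{n}0.png")[y:y+60,x:x+40]; big.append(cv2.resize(b,None,fx=10,fy=10,interpolation=cv2.INTER_NEAREST))
cv2.imwrite("pics/c3.png",np.hstack(big))
```

```text
(no output)
```

View pics/c3.png

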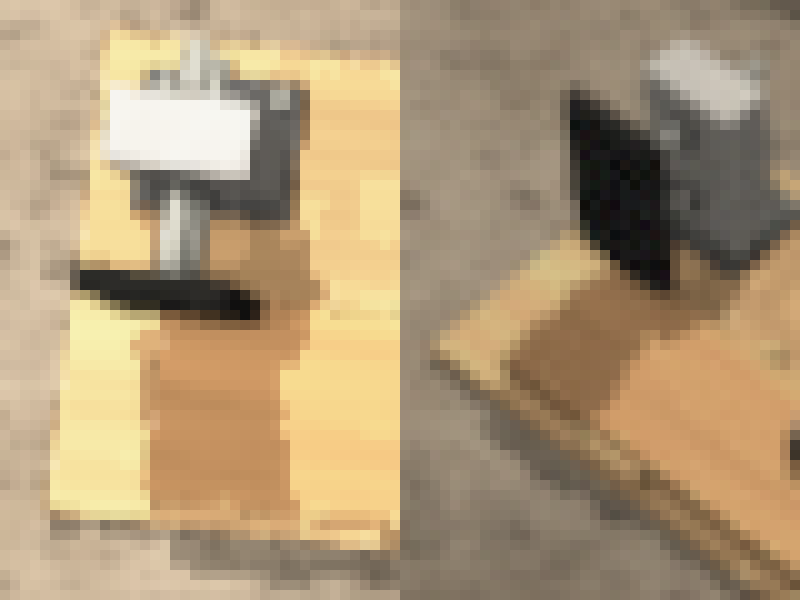

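Pad corners match the prediction to about 1 px: top view (80,291) and (262,320), scene view (568,88). I'll descend in front of the pad.

To row units: 0.155 m / 0.6 = 0.2583, -0.0015 m / 0.6 = -0.0025.

```bash
python3 -m pendant '[[[0,-0.0025,0.0583,0,0.01],[0,-0.0025,0.1167,0,0.01],[0,-0.0025,0.175,0,0.01],[0,-0.0025,0.225,0,0.01],[0,-0.0025,0.2583,0,0.01]]]'
python3 -m pendant '[[[0,0,0.0133,0,0.01],[0,0,0.0233,0,0.01],[0,0,0.0233,0,0.01],[0,0,0.0233,0,0.01]]]'
python3 - <<'E'
from h import *
import time
o=[bot.get_obs() for _ in range(1)];print(o[0]["ee_pos"],o[0]["wrist_force"],o[0]["time"])
a=bot.camera("scene")[150:225,205:305];cv2.imwrite("pics/g3.png",cv2.resize(a,(800,600),interpolation=cv2.INTER_CUBIC))
for _ in range(4):
    bot.camera("top");o=bot.get_obs();print(o["ee_pos"].round(4),np.round(o["wrist_force"],1))
E
```

```text
time: 6.47
ee_pos: [0.4536, 0.1378, 0.1347]
tcp_rot: [-179.9, -0.2, 175.0]
wrist_force: [0.4, -0.2, -1.0]
opening: 0.0199
grasp_force: 41.8
time: 6.8
ee_pos: [0.4553, 0.1394, 0.1255]
tcp_rot: [180.0, 0.1, 175.0]
wrist_force: [0.5, 0.5, -1.9]
opening: 0.0194
grasp_force: 41.8
[0.4552878  0.13942923 0.1254546 ] [ 0.54884551  0.54805029 -1.90437681] 6.8
[0.4554 0.1398 0.1258] [ 0.5 -0.4 -1.3]
[0.4554 0.1398 0.1257] [ 0.1 -0.4 -1.6]
[0.4553 0.1399 0.1254] [-0.7 -0.6 -1.6]
[0.4551 0.1399 0.1252] [-0.5  0.1 -2.2]
```

View pics/g3.png

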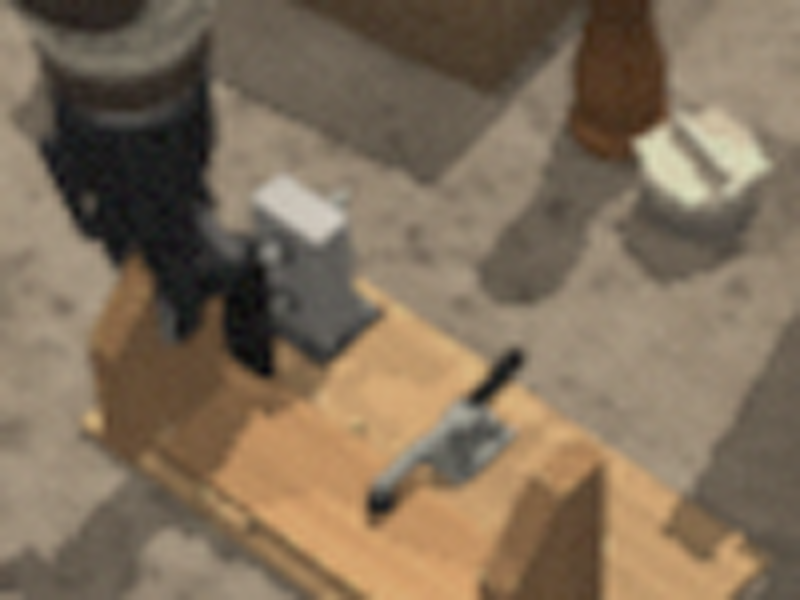

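The panel stands over the bare end, still about 9 mm above the board and in front of the pad. Its front foot is at (115,440) and the pad at (250,330). I'll lower it almost onto the board, then push back.

To row units: 0.007 m / 0.6 = 0.0117, 0.004 m / 0.6 = 0.0067.

```bash
python3 -m pendant '[[[0,0,0.0067,0,0.01],[0,0,0.0117,0,0.01],[0,0,0.0117,0,0.01],[0,0,0.0117,0,0.01],[0,0,0.0117,0,0.01]]]'
python3 -m pendant '[[[-0.0067,0,0,0,0.01],[-0.0133,0,0,0,0.01],[-0.0167,0,0,0,0.01],[-0.0167,0,0,0,0.01],[-0.0167,0,0,0,0.01]]]'
python3 -m pendant '[[[-0.0033,0,0,0,0.01],[-0.0067,0,0,0,0.01],[-0.0067,0,0,0,0.01],[-0.0067,0,0,0,0.01],[-0.0067,0,0,0,0.01]]]'
python3 -m pendant '[[[-0.0033,0,0,0,0.01],[-0.0067,0,0,0,0.01],[-0.0067,0,0,0,0.01],[-0.0067,0,0,0,0.01],[-0.0067,0,0,0,0.01]]]'
```

```text
time: 7.47
ee_pos: [0.4546, 0.1397, 0.1172]
tcp_rot: [-180.0, -0.0, 175.1]
wrist_force: [-0.9, 0.2, -1.1]
opening: 0.0197
grasp_force: 41.9
time: 7.88
ee_pos: [0.4648, 0.1388, 0.1172]
tcp_rot: [-180.0, -0.0, 175.0]
wrist_force: [-0.8, -0.1, -2.1]
opening: 0.0192
grasp_force: 41.9
time: 8.3
ee_pos: [0.4686, 0.1385, 0.1173]
tcp_rot: [-180.0, -0.0, 175.1]
wrist_force: [0.8, 1.3, -1.8]
opening: 0.0194
grasp_force: 41.9
time: 8.72
ee_pos: [0.4724, 0.1382, 0.1173]
tcp_rot: [-180.0, -0.0, 175.1]
wrist_force: [-3.4, -0.6, -0.1]
opening: 0.0195
grasp_force: 42.0
```

To row units: -0.004 m / 0.6 = -0.0067, -0.002 m / 0.6 = -0.0033.

```bash
python3 -m pendant '[[[-0.0033,0,0,0,0.01],[-0.0067,0,0,0,0.01],[-0.0067,0,0,0,0.01],[-0.0067,0,0,0,0.01],[-0.0067,0,0,0,0.01]]]'
python3 -m pendant '[[[-0.0017,0,0,0,0.01],[-0.0033,0,0,0,0.01],[-0.005,0,0,0,0.01],[-0.005,0,0,0,0.01],[-0.005,0,0,0,0.01]]]'
python3 - <<'E'
from h import *
a=bot.camera("top");cv2.imwrite("pics/top4.png",a)
b=bot.camera("scene");f=[]
big=np.hstack([cv2.resize(a[180:243,196:238],(400,600),interpolation=cv2.INTER_CUBIC),cv2.resize(b[165:225,208:248],(400,600),interpolation=cv2.INTER_CUBIC)])
cv2.imwrite("pics/g4.png",big)
for _ in range(10):
    bot.camera("top");o=bot.get_obs();f.append(np.r_[o["ee_pos"],o["wrist_force"],o["tcp_rot"]])
print(np.mean(f,0).round(4),np.std(f,0).round(3))
E
```

```text
time: 9.13
ee_pos: [0.4761, 0.1379, 0.1172]
tcp_rot: [-180.0, -0.1, 175.1]
wrist_force: [-7.0, -0.2, -0.2]
opening: 0.0195
grasp_force: 42.3
time: 9.55
ee_pos: [0.4788, 0.1376, 0.1172]
tcp_rot: [-180.0, -0.1, 175.1]
wrist_force: [-9.7, 0.8, 2.3]
opening: 0.0198
grasp_force: 42.5
[ 4.787000e-01  1.376000e-01  1.172000e-01 -9.064900e+00  9.012000e-01
  2.438000e+00 -1.439990e+02 -1.172000e-01  1.750773e+02] [0.00000e+00 0.00000e+00 0.00000e+00 5.41000e-01 4.50000e-01 4.37000e-01
 1.07999e+02 1.00000e-03 2.00000e-03]
```

View pics/g4.png

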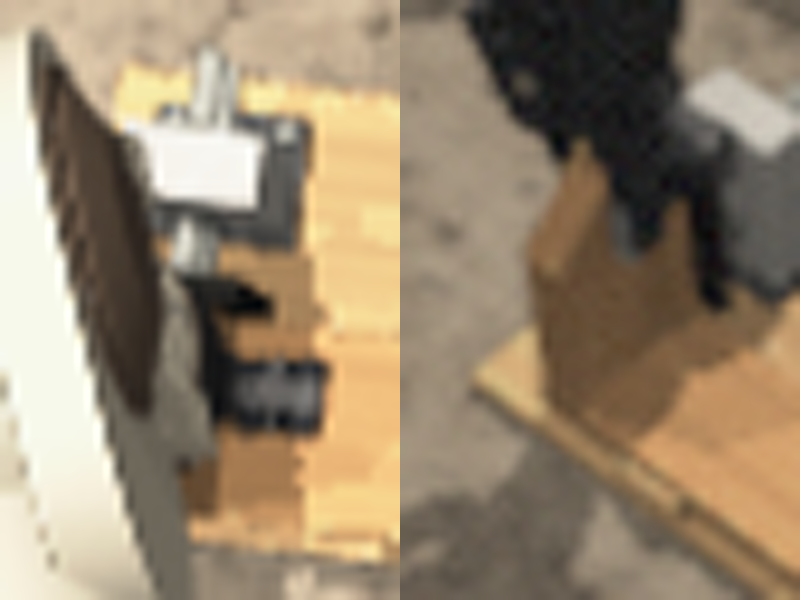

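```bash
python3 -m pendant '[[[0,0,0,0,0.01],[0,0,0,0,0.01],[0,0,0,0,0.01],[0,0,0,0,0.01]]]' 90
python3 - <<'E'
from h import *
a=np.radians(-4.92);x=np.array([np.cos(a),np.sin(a)]);y=np.array([-x[1],x[0]])
o=np.array([.4787,.1376])-.006*x; z=.1172-.095
P=[np.r_[o+u*x+v*y,z+w] for u,v,w in((-.036,-.01,0),(-.036,-.01,.085),(-.036,.01,.085),(-.036,.01,0),(.004,-.01,.125),(.036,-.01,.0))]
print("pred panel",((proj("scene",P)-[207.5,164.5])*10).round().tolist())
j=np.array([.46384,.0197]);r=o-j;print("in jig",r@x,r@y)
Q=[np.r_[j+u*x+v*y,w] for u,v,w in((-.045,.165,.009),(-.036,.13,.021),(-.036,.13,.009))]
print("bed corner, board corner",((proj("scene",Q)-[207.5,164.5])*10).round().tolist())
E
```

```text
time: 10.48
ee_pos: [0.4787, 0.1377, 0.1172]
tcp_rot: [-180.0, -0.1, 175.1]
wrist_force: [-8.3, 0.7, 2.7]
opening: 0.0192
grasp_force: 88.2
pred panel [[167.0, 414.0], [148.0, 280.0], [112.0, 255.0], [133.0, 389.0], [211.0, 156.0], [289.0, 313.0]]
in jig -0.0013064119467619513 0.11874005150405867
bed corner, board corner [[62.0, 375.0], [133.0, 387.0], [136.0, 405.0]]
```

The final picture shows the panel upright on the bare end with its slope to the front, and its corners are within about 1 px of the prediction. The wrist force is a steady 8–9 N, which puts the panel about 1 mm from flush. Handing in.

```bash
python3 -c "
from workcell import bot
print(bot.job_done())"
```

```text
the job is handed in; nothing more can be done
None
```

I handed the job in with the end panel gripped upright on the bare end, slope to the front and about 1 mm from flush, pressing the stop steadily with about 8–9 N; no verdict was returned, so I can't confirm it passed.

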